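Click the dial lock open and hold it up

ROBOT

A 6-joint arm with a two-finger parallel gripper is mounted at the origin on a cart in front of the work surface, level with it; the furniture and walls round the work are solid. World frame = base frame: x ahead of the robot, y to its left, z up, the work surface at z = 0. Lengths are in m, angles in rad, forces in N, time in s.
With the tool pointing down it reaches from about 0.325 to 0.9 m from the base axis. Payload 6.1 kg.
Tool frame: the origin (TCP) lies at the very end of the fingers, on their centre line; the grasp point (between the pads) lies 19 mm behind it; y points along the fingers, x is the direction in which the jaws open and shut, and the axes are right-handed (so a half turn about y gives the same grasp; the last joint's range is limited). The gripper opens to 85 mm and grips with 20 to 120 N. Pads are 22 mm wide; open, the fingers measure 114 mm over their backs; the gripper's body (76 mm by 85 mm) begins 54 mm behind the grasp point. The pads swing forward as they close: fully open they stand 13 mm farther back than shut.
Start: joints at [1.111, 0.22, 1.526, -0, 1.395, -0.126], TCP at [0.205, 0.59, 0.231] pointing down, gripper open.
Joint ranges: [-2.98, 2.98], [-0.91, 2.08], [0.09, 2.57], [-1.24, 4.39], [0.2, 2.65], [-2.68, 2.68]. Speed limits (rad/s): [2.57, 2.57, 3.01, 3.14, 3.14, 3.14].

INTERFACE

Orientations are given as a rotation vector (axis times angle).
In Python, from bench import arm gives the robot as it stands. The module is installed in compiled form; this text tells all that it offers.
- The arm moves only by the shell command python3 -m pendant 'ROWS' [OPENING]. ROWS is JSON, a list of rows, each an object of numbers: "tx", "ty", "tz": the shift along the tool's x, y, z in m; "yaw": the turn about the tool's y in rad. In form: [{"tx": .., "ty": .., "tz": .., "yaw": ..}, ...]. A call has 1 to 12 rows; each row is the pose to reach, as a shift and turn from the pose commanded when the call began, along the tool's axes at that moment; what a row does not reach only later rows make up. A row lasts 1/10 s, in which the tool goes at most 50 mm and 8.59 degrees, less where a joint would pass 70% of its speed; a pose out of reach is approached as far as the arm can. A call with a gripper value outside its range is refused whole. OPENING is the finger opening in m, from 0 to 0.0854, set as the call begins (- or left out, the last holds). The fingers move at their own pace and stop on an object; the grip force is fixed at half the most. Time passes only in rows, so rows that repeat a pose let the fingers close. It gives the time, the measured TCP pose, the force and the opening at its end, in the units of the state.
- arm.state(): the state, without advancing time (a new reading comes with each control period).
- arm.get_image(name): name is "side" or "top" or "wrist"; returns the picture (480x640x3 uint8, blue, green, red); there is no depth.
- arm.camera_model(name): a dict with "fov_y" (degrees; the focal length in pixels is half the picture's height over the tangent of half this angle, whatever the lens; pixels are square), "cx", "cy" (the principal point, pixels), "origin" and "orientation" of the camera in the world; the wrist camera has in their place "mount" (4x4, takes a point from camera to tool coordinates, whose origin is the TCP and whose axes are the tool frame's). Camera axes: x right, y down, z forward; pixel columns grow to the right and rows downward; lengths in m; the calibration is good to about 2 mm. A picture is of the moment at which its call begins: read the wrist's pose just before it. camera_model takes no time and is no camera call.
- arm.sign_off(): hands the job in, once; it reports no verdict.
The state is a dict: "t": time; "qpos": joint angles; "qvel": joint speeds; "joint_efforts": joint torques, N m; "tcp_pos": TCP position; "eef_rot": TCP orientation; "wrist_force": force on the tool from outside, world axes, zero at the start; "torque": the same for the moment, N m; "gripper_width": finger opening in m.
Only numpy, scipy, OpenCV 4.12 (cv2) and the standard library are available. Lean on these libraries where they do the work, as an engineer would, in place of code of your own. Each camera call takes 0.05 s, during which the arm holds its last target. There are 200 camera calls.

TASK

Get the lock-out lock ready to hang on the isolator: leave it seated in its cradle while you turn its dial until the white pointer clicks into the notch at the green mark and let go of the dial there, then pull the shackle straight up, so that it slides open as far as it goes and the open lock comes up out of the cradle with it. Finish while still holding the open lock up in the air, roughly level and still, with its underside 12 to 20 cm above the bench; do not move the other things on the bench.

Things in the scene. Friction and masses are not known exactly. Their poses are not given: they have to be found in the camera images.
- lock: Blue lock case, 124 mm along its y, 44 in x, 45 high; origin at the centre of its underside, z up, 8 mm above the bench in the cradle. On top a dial, axis at y = +38 mm, on a dark plate 56 mm across, 2 thick (white ticks 30 degrees apart, a wide green mark at +y), and a steel shackle at the -y end. Weighs 0.3 to 0.55 kg, centre of mass near y = -13 mm. Lifts straight up out of the cradle.
- cradle: Fixed aluminium plate 75 x 165 x 8 mm (x, y, z) with a dark rail, 5 mm thick and up to 30 mm above the bench, round a 47 x 127 mm pocket in which the lock stands with 1.5 mm play each side and cannot turn; origin at the centre of its underside on the bench, axes as the lock's.
- dial (a joint): Dial angle in the lock, rad, counter-clockwise positive from above; 0 = white pointer at the green mark, the only place where the shackle is free (within 0.13). Starts at 0.85 to 2.25, in a notch or between two: turn it clockwise. A spring ball clicks it into notches every 0.524 rad (about 0.1 N m); let go within 0.15 rad of a notch, it springs into it. Stops at -0.75 and 2.6.
- dial_grip (a point): Point on the dial's axis in its black grip bar, turning with it. Bar 12 mm thick along this frame's x, 36 long along y (+y is the pointer end), 28 tall, from 16 mm below this point (67 above the lock's underside) to 12 above. Under it a collar 30 mm across, 13 tall, on a skirt 39 across. The axis is 47 mm from the near side of the shackle, whose top is 71 mm above the underside when shut.
- dial_pointer (a point): Top edge of the pointer end of the grip bar (white stripe), 18 mm from the dial's axis, 95 mm above the lock's underside.
- shackle (a joint): How far the shackle is pulled up, m: 0 shut, 0.022 fully open (a stop; its short leg is then clear of the case). About 0.6 N of friction: the case stays down in the cradle until the stop. Blocked by the dial anywhere but at the green mark: pulling then lifts the whole lock, shut. The lock's weight keeps it open while it hangs by the shackle.
- shackle_crown (a point): Centre of the shackle's top bar: square steel, 10 mm wide (lock x), 10 tall, 44 long (lock y), at y = -31 mm of the lock, 66 mm above its underside when shut, with a 16 mm gap under it. Take it across its 10 mm width from above. Moves up with the shackle.
- valve_body: Black injector valve body, 40 x 90 x 52 mm, loose bystander; origin at the centre of its underside.
- lap_pot: Low round open grey pot, 67 mm across, 30 mm high, loose bystander; origin at the centre of its underside.
- fluid_jar: Brown jar with black cap, 46 mm across, 71 mm high, loose bystander; origin at the centre of its underside.
- driver: Screwdriver with red handle, 77 x 182 x 27 mm, loose bystander lying on the bench; origin at the centre of its underside.
Mind the look-alikes: they are no part of the job. Several things have the shape of the lock; the one meant has the colours described above.

How it is judged:
On the way, in this order (a step that is already met when the one before it is completed fails the run):
1. the dial sits in the notch at the green mark, let go, with the lock still seated in its cradle (value of joint dial between -0.13 and 0.13 rad and z of lock in the frame of cradle below 0.014 m and contact force between lock and the fingers below 0.1 N), for 0.2 s.
2. the shackle is pulled fully open (value of joint shackle above 0.018 m), for 0.2 s.
At the end, for the whole second after the job is handed in: The shackle is open (more than 18 of 22 mm) and the fingers hold the lock in the air, clear of the cradle: underside 0.10 to 0.22 m above the bench, tilted less than 0.35 rad, slower than 0.03 m/s (value of joint shackle above 0.018 m and height (world z) of lock between 0.1 and 0.22 m and angle between lock's own z axis and vertical below 0.35 rad and linear speed of lock below 0.03 m/s and contact force between lock and the fingers above 1 N and contact force between lock and cradle below 0.1 N); the arm keeps its last pose, push and grip.
It fails at once if a bystander was moved more than 3 cm (distance of any of valve_body, lap_pot, fluid_jar, driver from where it was at the start of the episode above 0.03 m).
It also fails if it takes over 58 s, if anything falls off the work surface, if the arm or the gripper's body presses on something with over 40 N, if the wrist force passes 120 N, or if a joint passes its speed limit or range.

## Working session

There is one attempt and no reset: what is moved stays moved. The work goes in short steps, Python scripts to look and compute and a shell command to move; the robot and the scene stay as the last step left them, time stands still between calls to the robot, and variables do not carry over. Pictures are saved under pics/ and viewed, about 8 in all and at most 12, crops included, and the job is handed in when it is done.

```bash
mkdir -p pics; python3 - <<'E'
from bench import arm
import cv2
s=arm.state();print({k:s[k] for k in('t','tcp_pos','eef_rot','gripper_width')})
for n in("top","side","wrist"):
    cv2.imwrite(f"pics/{n}0.png",arm.get_image(n));print(n,arm.camera_model(n))
E
```

```text
{'t': 0.0, 'tcp_pos': array([0.20452331, 0.58993404, 0.23017308]), 'eef_rot': array([-1.34978955, -0.9585413 ,  0.96144279]), 'gripper_width': 0.08550210672996562}
top {'fov_y': 55.315003280464836, 'cx': 316.72716707702654, 'cy': 244.59624560143197, 'origin': array([ 0.39821967, -0.14350665,  1.21418455]), 'orientation': array([-2.19173481,  2.18021959, -0.10575079])}
side {'fov_y': 49.908929794723356, 'cx': 320.18922288895965, 'cy': 236.78907448134984, 'origin': array([ 0.16871655, -1.01189461,  0.759368  ]), 'orientation': array([-2.1914912 ,  0.3828452 , -0.19257713])}
wrist {'fov_y': 64.68243128282478, 'cx': 321.6153700894077, 'cy': 239.99706984140445, 'mount': array([[ 9.99999463e-01,  6.97732013e-04,  7.66077129e-04,
         1.07698729e-04],
       [-5.40231189e-04, -2.79824193e-01,  9.60051108e-01,
        -1.42911365e-01],
       [ 8.84225306e-04, -9.60051006e-01, -2.79823666e-01,
         7.04353637e-02],
       [ 0.00000000e+00,  0.00000000e+00,  0.00000000e+00,
         1.00000000e+00]])}
```

View pics/top0.png

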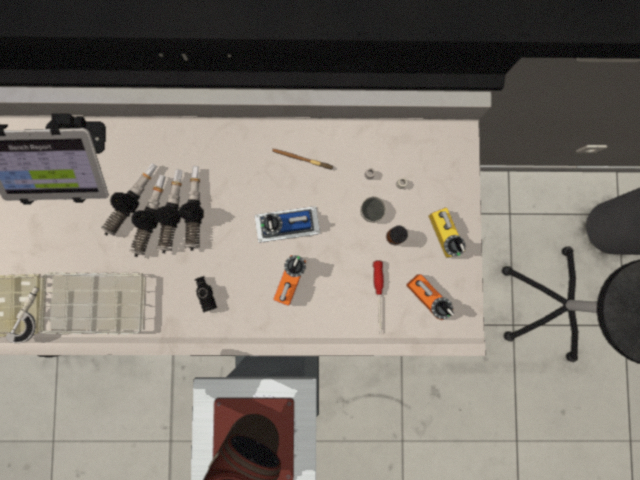

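View pics/side0.png

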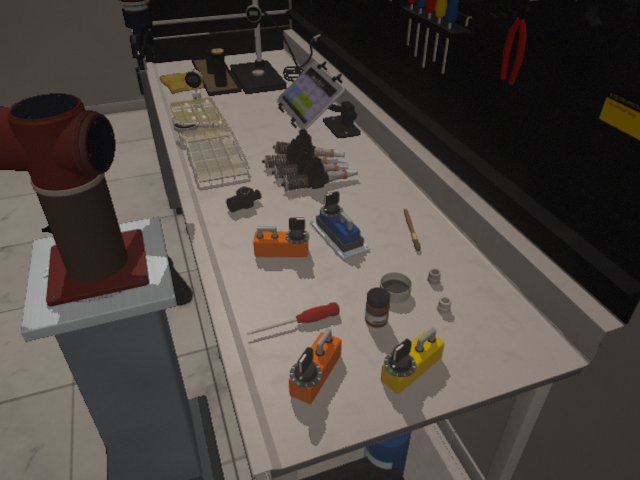

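Top view candidates: blue lock in a cradle (287,223), orange ones (290,280) and (430,296), and yellow (447,232). The blue one in the aluminium cradle is the one meant. Next I'll measure it and crop close.

```bash
cat > h.py <<'E'
import numpy as np,cv2
from scipy.spatial.transform import Rotation as R
from bench import arm
def cam(n,s=None):
    m=arm.camera_model(n);f=240/np.tan(np.radians(m['fov_y']/2))
    if 'mount' in m:
        T=np.eye(4);T[:3,:3]=R.from_rotvec(s['eef_rot']).as_matrix();T[:3,3]=s['tcp_pos'];T=T@m['mount'];return f,m['cx'],m['cy'],T[:3,3],T[:3,:3]
    return f,m['cx'],m['cy'],np.array(m['origin']),R.from_rotvec(m['orientation']).as_matrix()
def ray(c,uv,z):
    f,cx,cy,o,M=c;uv=np.atleast_2d(uv).astype(float)
    d=np.c_[(uv[:,0]-cx)/f,(uv[:,1]-cy)/f,np.ones(len(uv))]@M.T
    return o+d*((z-o[2])/d[:,2])[:,None]
def proj(c,P):
    f,cx,cy,o,M=c;q=(np.atleast_2d(P)-o)@M;return np.c_[q[:,0]/q[:,2]*f+cx,q[:,1]/q[:,2]*f+cy]
E
python3 - <<'E'
from h import *
s=arm.state();print(R.from_rotvec(s['eef_rot']).as_matrix().round(3))
im=cv2.imread('pics/top0.png');c=cam('top')
roi=np.zeros((480,640),np.uint8);roi[195:255,245:330]=255
hsv=cv2.cvtColor(im,cv2.COLOR_BGR2HSV)
for nm,m,z in(('blue',cv2.inRange(hsv,(100,120,40),(125,255,255)),.053),('cradle+',cv2.inRange(hsv,(90,25,100),(125,255,255)),.02)):
    m&=roi;ys,xs=np.nonzero(m);r=cv2.minAreaRect(np.c_[xs,ys].astype(np.float32));P=ray(c,cv2.boxPoints(r),z)
    print(nm,len(xs),r,P.round(4).tolist(),P.mean(0).round(4))
a=cv2.resize(im[190:260,240:335],None,fx=6,fy=6,interpolation=2)
cv2.imwrite('pics/crop1.png',a)
E
```

```text
[[ 0.328 -0.001 -0.945]
 [ 0.945 -0.001  0.328]
 [-0.002 -1.     0.   ]]
blue 385 ((294.6600036621094, 221.11997985839844), (17.677669525146484, 30.122751235961914), 81.8698959350586) [[0.5709, -0.0617, 0.053], [0.5824, -0.1378, 0.053], [0.5374, -0.1445, 0.053], [0.526, -0.0686, 0.053]] [ 0.5542 -0.1031  0.053 ]
cradle+ 282 ((285.8000183105469, 221.0999755859375), (16.82914161682129, 47.94184112548828), 81.8698959350586) [[0.5711, -0.0132, 0.02], [0.59, -0.1377, 0.02], [0.5458, -0.1442, 0.02], [0.5272, -0.0201, 0.02]] [ 0.5585 -0.0788  0.02  ]
```

View pics/crop1.png

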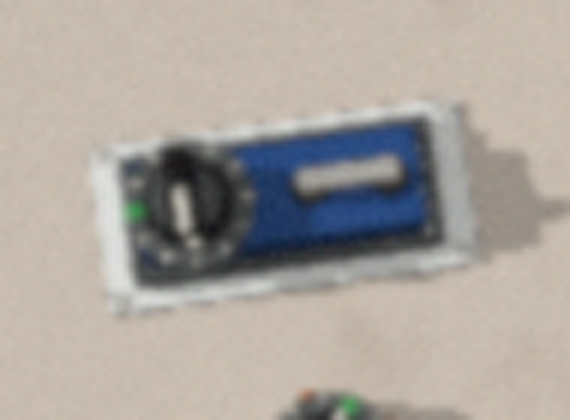

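The crop shows the blue lock in the aluminium cradle. Green mark is at left (135,212), which is lock +y, and the shackle is at right (350,172). The white stripe points down and slightly right, so the dial is at about 1.75 rad. The dial axis is at about (.545,-.042) and the lock is yawed about 0.15 rad. I'm moving above the dial.

```bash
python3 -m pendant '[{"tx":-0.32,"tz":-0.35,"ty":0.02,"yaw":-0.66},{"tx":-0.32,"tz":-0.35,"ty":0.02,"yaw":-0.66},{"tx":-0.32,"tz":-0.35,"ty":0.02,"yaw":-0.66},{"tx":-0.32,"tz":-0.35,"ty":0.02,"yaw":-0.66},{"tx":-0.32,"tz":-0.35,"ty":0.02,"yaw":-0.66},{"tx":-0.32,"tz":-0.35,"ty":0.02,"yaw":-0.66},{"tx":-0.32,"tz":-0.35,"ty":0.02,"yaw":-0.66},{"tx":-0.32,"tz":-0.35,"ty":0.02,"yaw":-0.66},{"tx":-0.32,"tz":-0.35,"ty":0.02,"yaw":-0.66},{"tx":-0.32,"tz":-0.35,"ty":0.02,"yaw":-0.66},{"tx":-0.32,"tz":-0.35,"ty":0.02,"yaw":-0.66},{"tx":-0.32,"tz":-0.35,"ty":0.02,"yaw":-0.66}]'
cat > go.py <<'E'
import sys
from h import *
# shift in tool axes to reach world point; jaw angle
s=arm.state();M=R.from_rotvec(s['eef_rot']).as_matrix()
d=np.array([float(v) for v in sys.argv[1:4]])-s['tcp_pos']
print('t',s['t'],'tcp',s['tcp_pos'].round(4),'jaw deg',np.degrees(np.arctan2(M[1,0],M[0,0])).round(2),'tilt',M[2].round(3),'q',np.round(s['qpos'],3),'F',np.round(s['wrist_force'],2),'w',s['gripper_width'])
print('tool shift',(M.T@d).round(4))
E
python3 go.py .545 -.042 .21
```

```text
t: 1.35
tcp_pos: [0.4305, 0.1731, 0.2111]
eef_rot: [-1.037, -1.443, 1.444]
wrist_force: [-0.3, 0.3, 0.1]
gripper_width: 0.0856
t 1.35 tcp [0.4305 0.1731 0.2111] jaw deg 108.56 tilt [ 0.001 -1.     0.001] q [ 2.120e-01 -1.580e-01  1.953e+00  1.000e-03  1.348e+00 -1.683e+00] F [-0.34  0.33  0.11] w 0.0856201701383621
tool shift [-0.2403  0.0009 -0.0401]
```

```bash
python3 -m pendant '[{"tx":-0.24,"tz":-0.04},{"tx":-0.24,"tz":-0.04},{"tx":-0.24,"tz":-0.04},{"tx":-0.24,"tz":-0.04},{"tx":-0.24,"tz":-0.04},{"tx":-0.24,"tz":-0.04},{"tx":-0.24,"tz":-0.04}]' 0.04
python3 - <<'E'
from h import *
s=arm.state();im=arm.get_image('wrist');cv2.imwrite('pics/w1.png',im);np.savez('w1.npz',p=s['tcp_pos'],r=s['eef_rot'])
c=cam('wrist',s);print(s['tcp_pos'],proj(c,[[.545,-.042,.103],[.555,-.11,.079]]))
E
```

```text
[0.43054581 0.17305193 0.21105085] [[-13.5630452  289.8489085 ]
 [-79.03484357 262.51094083]]$[0]: bad value
```

View pics/w1.png

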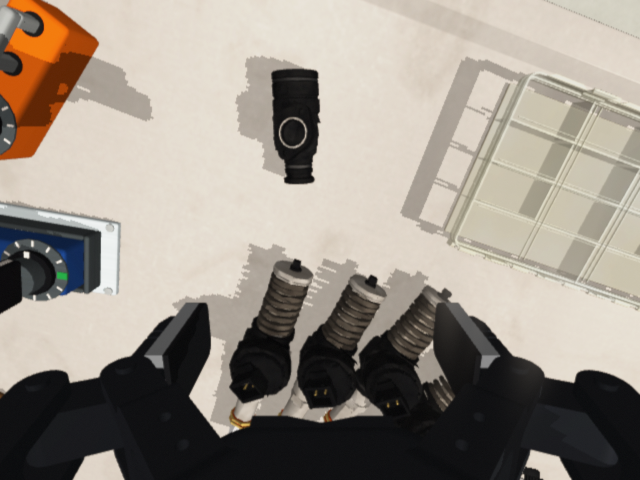

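The call was refused because every row needs all four keys. The picture, taken before the move, shows the lock dial at the left edge (~(35,270)), as predicted.

```bash
python3 -m pendant '[{"tx":-0.24,"ty":0,"tz":-0.04,"yaw":0},{"tx":-0.24,"ty":0,"tz":-0.04,"yaw":0},{"tx":-0.24,"ty":0,"tz":-0.04,"yaw":0},{"tx":-0.24,"ty":0,"tz":-0.04,"yaw":0},{"tx":-0.24,"ty":0,"tz":-0.04,"yaw":0},{"tx":-0.24,"ty":0,"tz":-0.04,"yaw":0},{"tx":-0.24,"ty":0,"tz":-0.04,"yaw":0}]' 0.04
python3 - <<'E'
from h import *
s=arm.state();im=arm.get_image('wrist');cv2.imwrite('pics/w2.png',im);np.savez('w2.npz',p=s['tcp_pos'],r=s['eef_rot'])
c=cam('wrist',s);print(s['tcp_pos'],proj(c,[[.545,-.042,.103],[.555,-.11,.079]]))
E
```

```text
t: 2.1
tcp_pos: [0.5453, -0.04, 0.2108]
eef_rot: [-1.035, -1.445, 1.445]
wrist_force: [0.1, 0.5, -0.8]
gripper_width: 0.0402
[ 0.54531746 -0.04004661  0.21081549] [[319.07514198 235.10271479]
 [227.59903883 210.2780563 ]]
```

View pics/w2.png

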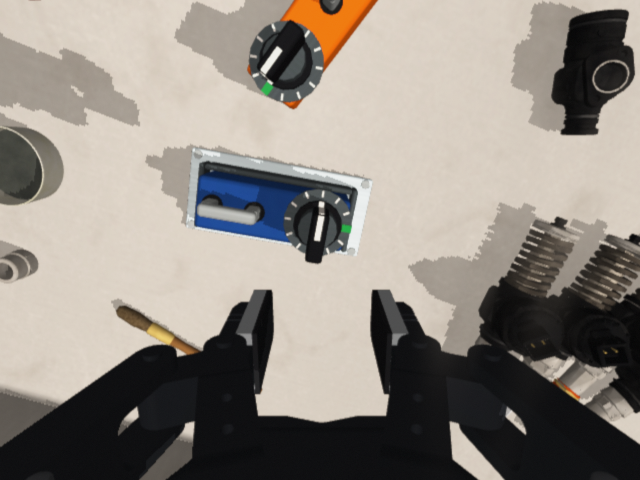

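The wrist view shows the lock at (280,215), dial at (318,225), green mark at (347,229), and the white stripe from (322,203) to (318,240) pointing up-image. The shackle bar is at (228,212). Now I'll measure precisely.

```bash
python3 - <<'E'
from h import *
d=np.load('w2.npz');s={'tcp_pos':d['p'],'eef_rot':d['r']};c=cam('wrist',s);im=cv2.imread('pics/w2.png');hsv=cv2.cvtColor(im,cv2.COLOR_BGR2HSV)
def rect(m,x0,x1,y0,y1,z,nm):
    r=np.zeros_like(m);r[y0:y1,x0:x1]=m[y0:y1,x0:x1]
    n,l,st,_=cv2.connectedComponentsWithStats(r);k=1+np.argmax(st[1:,4]);ys,xs=np.nonzero(l==k)
    b=cv2.minAreaRect(np.c_[xs,ys].astype(np.float32));P=ray(c,cv2.boxPoints(b),z);e=[np.linalg.norm(P[1]-P[0]),np.linalg.norm(P[2]-P[1])]
    v=(P[1]-P[0]) if e[0]>e[1] else P[2]-P[1]
    print(nm,len(xs),np.round(b[0],1),'centre',P.mean(0).round(4),'size',np.round(e,4),'ang',np.degrees(np.arctan2(v[1],v[0])).round(1));return P.mean(0)
white=cv2.inRange(hsv,(0,0,190),(180,60,255))
rect(white,311,328,198,246,.103,'stripe')
rect(cv2.inRange(hsv,(0,0,0),(180,120,45)),295,335,190,270,.103,'barblack')
g=rect(cv2.inRange(hsv,(45,100,60),(85,255,255)),335,360,215,245,.055,'green')
rect(cv2.inRange(hsv,(0,0,110),(180,50,255)),194,262,196,226,.079,'shackle')
rect(cv2.inRange(hsv,(105,100,30),(125,255,255)),190,365,155,260,.053,'blue')
im2=cv2.resize(im[140:275,180:380],None,fx=4,fy=4,interpolation=2);cv2.imwrite('pics/crop2.png',im2)
E
```

```text
stripe 136 [318.6 227.9] centre [ 0.5404 -0.0439  0.103 ] size [0.0174 0.0037] ang -171.5
barblack 1080 [310.2 229. ] centre [ 0.5433 -0.049   0.103 ] size [0.043  0.0258] ang 179.3
green 79 [345.7 228.3] centre [ 0.5453 -0.0193  0.055 ] size [0.0066 0.0082] ang 99.0
shackle 712 [226.4 214.1] centre [ 0.5581 -0.11    0.079 ] size [0.01   0.0441] ang 99.9
blue 4246 [251.7 206.3] centre [ 0.5533 -0.0965  0.053 ] size [0.0476 0.0895] ang 98.7
```

View pics/crop2.png

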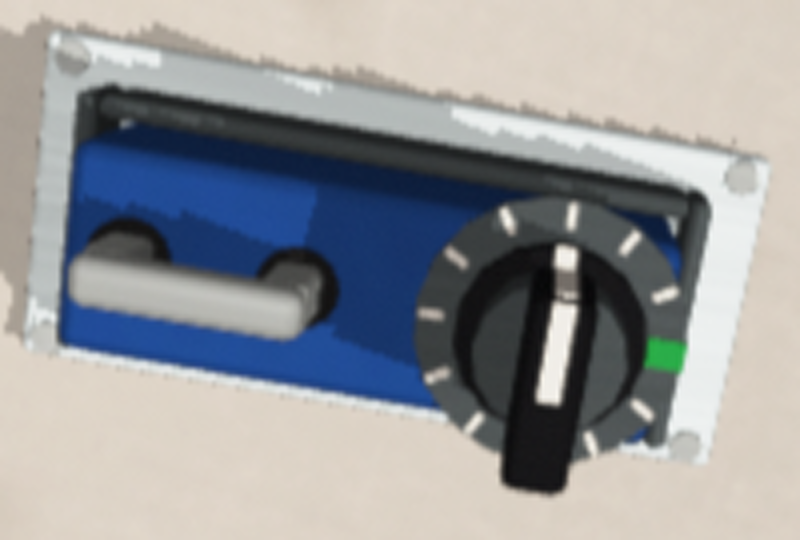

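The crop confirms it: the bar's top edge runs from (563,300) at the pointer end to (534,488). The dial is at about 90 deg, in the third notch.

```bash
python3 - <<'E'
from h import *
d=np.load('w2.npz');s={'tcp_pos':d['p'],'eef_rot':d['r']};c=cam('wrist',s)
P=ray(c,[[180+563/4,140+300/4],[180+534/4,140+488/4]],.103);v=P[0]-P[1]
print(P.round(4),np.linalg.norm(v),np.degrees(np.arctan2(v[1],v[0])))
sh=np.array([.5581,-.11]);a=np.radians(99.3);print('dial from shackle',sh+.069*np.array([np.cos(a),np.sin(a)]))
E
python3 go.py .545 -.042 .21
```

```text
[[ 0.5313 -0.0454  0.103 ]
 [ 0.5648 -0.0394  0.103 ]] 0.03404136121793946 -169.87402719585174
dial from shackle [ 0.54694934 -0.04190696]
t 2.15 tcp [ 0.545  -0.0393  0.2109] jaw deg 108.77 tilt [ 0.001 -1.     0.001] q [-2.170e-01  4.900e-02  1.754e+00  1.000e-03  1.339e+00 -2.115e+00] F [ 0.07  0.42 -0.17] w 0.03960744048016709
tool shift [-0.0025  0.0009  0.0009]
```

```bash
python3 -m pendant '[{"tx":-0.0034,"ty":0,"tz":-0.0015,"yaw":0.166},{"tx":-0.0034,"ty":0.0,"tz":-0.0015,"yaw":0.166},{"tx":-0.0034,"ty":0.04,"tz":-0.0015,"yaw":0.166},{"tx":-0.0034,"ty":0.07,"tz":-0.0015,"yaw":0.166},{"tx":-0.0034,"ty":0.1,"tz":-0.0015,"yaw":0.166},{"tx":-0.0034,"ty":0.12,"tz":-0.0015,"yaw":0.166},{"tx":-0.0034,"ty":0.129,"tz":-0.0015,"yaw":0.166},{"tx":-0.0034,"ty":0.129,"tz":-0.0015,"yaw":0.166},{"tx":-0.0034,"ty":0.129,"tz":-0.0015,"yaw":0.166}]' 0.04
python3 go.py .5475 -.0421 .082
python3 -m pendant '[{"tx":0,"ty":0,"tz":0,"yaw":0},{"tx":0,"ty":0,"tz":0,"yaw":0},{"tx":0,"ty":0,"tz":0,"yaw":0},{"tx":0,"ty":0,"tz":0,"yaw":0},{"tx":0,"ty":0,"tz":0,"yaw":0}]' 0
python3 go.py .5475 -.0421 .082
```

```text
t: 3.05
tcp_pos: [0.5486, -0.0433, 0.0835]
eef_rot: [-1.13, -1.329, 1.327]
wrist_force: [-0.2, 0.2, 0.4]
gripper_width: 0.04
t 3.05 tcp [ 0.5486 -0.0433  0.0835] jaw deg 99.29 tilt [-0.001 -1.    -0.001] q [-0.222  0.198  1.848  0.     1.094 -1.955] F [-0.24  0.17  0.39] w 0.0400297751797719
tool shift [0.0013 0.0015 0.0009]
t: 3.55
tcp_pos: [0.5489, -0.0437, 0.084]
eef_rot: [-1.131, -1.328, 1.325]
wrist_force: [-2.1, 2.4, 6.1]
gripper_width: 0.0104
t 3.55 tcp [ 0.5489 -0.0437  0.084 ] jaw deg 99.18 tilt [-0.    -1.    -0.002] q [-2.230e-01  1.980e-01  1.847e+00  1.000e-03  1.094e+00 -1.954e+00] F [-2.06  2.44  6.08] w 0.010446045702234157
tool shift [0.0018 0.002  0.0012]
```

```bash
python3 -m pendant '[{"tx":0,"ty":0,"tz":0,"yaw":0.14},{"tx":0,"ty":0,"tz":0,"yaw":0.28},{"tx":0,"ty":0,"tz":0,"yaw":0.42},{"tx":0,"ty":0,"tz":0,"yaw":0.56},{"tx":0,"ty":0,"tz":0,"yaw":0.7},{"tx":0,"ty":0,"tz":0,"yaw":0.84},{"tx":0,"ty":0,"tz":0,"yaw":0.98},{"tx":0,"ty":0,"tz":0,"yaw":1.12},{"tx":0,"ty":0,"tz":0,"yaw":1.26},{"tx":0,"ty":0,"tz":0,"yaw":1.4},{"tx":0,"ty":0,"tz":0,"yaw":1.52},{"tx":0,"ty":0,"tz":0,"yaw":1.59}]'
python3 -m pendant '[{"tx":0,"ty":0,"tz":0,"yaw":0},{"tx":0,"ty":0,"tz":0,"yaw":0},{"tx":0,"ty":0,"tz":0,"yaw":0}]'
python3 go.py .5475 -.0421 .082
python3 -m pendant '[{"tx":0,"ty":0,"tz":0,"yaw":0},{"tx":0,"ty":0,"tz":0,"yaw":0},{"tx":0,"ty":0,"tz":0,"yaw":0},{"tx":0,"ty":0,"tz":0,"yaw":0},{"tx":0,"ty":0,"tz":0,"yaw":0}]' 0.032
python3 go.py .5475 -.0421 .21
```

```text
t: 4.75
tcp_pos: [0.5489, -0.0445, 0.084]
eef_rot: [-1.569, -0.109, 0.106]
wrist_force: [-2.1, -1.1, 6.4]
gripper_width: 0.0108
t: 5.05
tcp_pos: [0.5489, -0.0445, 0.084]
eef_rot: [-1.569, -0.112, 0.109]
wrist_force: [-1.1, -0.3, 4.7]
gripper_width: 0.0106
t 5.05 tcp [ 0.5489 -0.0445  0.084 ] jaw deg 8.07 tilt [ 0.002 -1.    -0.001] q [-2.240e-01  1.980e-01  1.847e+00 -1.000e-03  1.094e+00 -3.640e-01] F [-1.06 -0.28  4.7 ] w 0.010600797172957347
tool shift [-0.0011  0.002   0.0026]
t: 5.55
tcp_pos: [0.5478, -0.0437, 0.0822]
eef_rot: [-1.568, -0.111, 0.111]
wrist_force: [0.0, -0.2, 0.2]
gripper_width: 0.0321
t 5.55 tcp [ 0.5478 -0.0437  0.0822] jaw deg 8.08 tilt [-0. -1.  0.] q [-0.223  0.2    1.849 -0.     1.093 -0.364] F [ 0.02 -0.21  0.18] w 0.03205552120170013
tool shift [-1.000e-04 -1.278e-01  1.700e-03]
```

```bash
python3 -m pendant '[{"tx":0,"ty":-0.03,"tz":0,"yaw":0},{"tx":0,"ty":-0.07,"tz":0,"yaw":0},{"tx":0,"ty":-0.1,"tz":-0.03,"yaw":-0.02},{"tx":0.001,"ty":-0.1,"tz":-0.067,"yaw":-0.02},{"tx":0.001,"ty":-0.1,"tz":-0.067,"yaw":-0.02},{"tx":0.001,"ty":-0.1,"tz":-0.067,"yaw":-0.02},{"tx":0.001,"ty":-0.1,"tz":-0.067,"yaw":-0.02}]'
python3 - <<'E'
from h import *
s=arm.state();im=arm.get_image('wrist');cv2.imwrite('pics/w3.png',im);np.savez('w3.npz',p=s['tcp_pos'],r=s['eef_rot'])
c=cam('wrist',s);print(s['tcp_pos'],proj(c,[[.547,-.042,.103],[.5581,-.11,.079]]))
E
```

```text
t: 6.25
tcp_pos: [0.5577, -0.1092, 0.1814]
eef_rot: [-1.566, -0.125, 0.128]
wrist_force: [0.4, -0.2, -0.0]
gripper_width: 0.032
[ 0.55767674 -0.10922384  0.18140504] [[321.09027331 135.04444402]
 [321.1764677  240.64454427]]
```

View pics/w3.png

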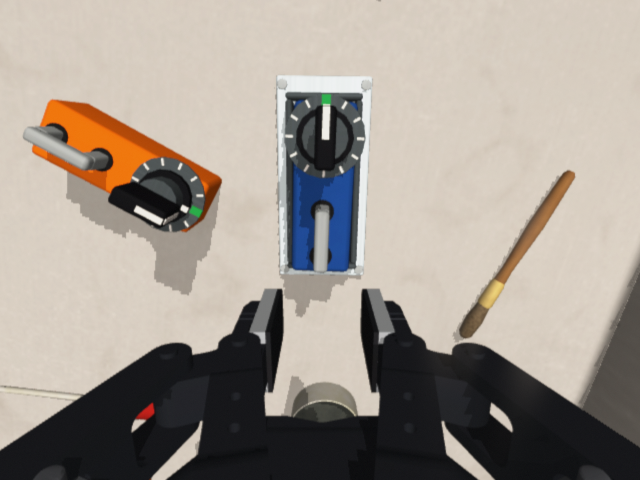

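The pointer stripe (326,105–138) lines up with the green mark (326,99), the lock is seated, and the shackle sits at (321,238) as predicted. Now grasping the shackle.

```bash
python3 -m pendant '[{"tx":0,"ty":0.04,"tz":-0.001,"yaw":0},{"tx":0,"ty":0.075,"tz":-0.001,"yaw":0},{"tx":0,"ty":0.1,"tz":-0.001,"yaw":0},{"tx":0,"ty":0.115,"tz":-0.001,"yaw":0},{"tx":0,"ty":0.121,"tz":-0.001,"yaw":0},{"tx":0,"ty":0.121,"tz":-0.001,"yaw":0},{"tx":0,"ty":0.121,"tz":-0.001,"yaw":0}]' 0.032
python3 -m pendant '[{"tx":0,"ty":0,"tz":0,"yaw":0},{"tx":0,"ty":0,"tz":0,"yaw":0},{"tx":0,"ty":0,"tz":0,"yaw":0},{"tx":0,"ty":0,"tz":0,"yaw":0},{"tx":0,"ty":0,"tz":0,"yaw":0},{"tx":0,"ty":0,"tz":0,"yaw":0}]' 0
python3 go.py .5581 -.11 .060
```

```text
t: 7.0
tcp_pos: [0.5596, -0.1111, 0.0627]
eef_rot: [-1.568, -0.128, 0.125]
wrist_force: [0.2, 0.5, 0.0]
gripper_width: 0.032
t: 7.6
tcp_pos: [0.5593, -0.1114, 0.0626]
eef_rot: [-1.568, -0.128, 0.125]
wrist_force: [-1.7, -0.3, 5.8]
gripper_width: 0.0083
t 7.6 tcp [ 0.5593 -0.1114  0.0626] jaw deg 9.23 tilt [ 0.002 -1.    -0.001] q [-0.335  0.272  1.805 -0.     1.063 -0.496] F [-1.73 -0.28  5.82] w 0.008254742716153386
tool shift [-0.001   0.0026  0.0016]
```

```bash
python3 -m pendant '[{"tx":0,"ty":-0.003,"tz":0,"yaw":0},{"tx":0,"ty":-0.006,"tz":0,"yaw":0},{"tx":0,"ty":-0.009,"tz":0,"yaw":0},{"tx":0,"ty":-0.012,"tz":0,"yaw":0},{"tx":0,"ty":-0.015,"tz":0,"yaw":0},{"tx":0,"ty":-0.015,"tz":0,"yaw":0}]'
python3 -m pendant '[{"tx":0,"ty":-0.003,"tz":0,"yaw":0},{"tx":0,"ty":-0.006,"tz":0,"yaw":0},{"tx":0,"ty":-0.009,"tz":0,"yaw":0},{"tx":0,"ty":-0.012,"tz":0,"yaw":0},{"tx":0,"ty":-0.015,"tz":0,"yaw":0},{"tx":0,"ty":-0.018,"tz":0,"yaw":0},{"tx":0,"ty":-0.021,"tz":0,"yaw":0},{"tx":0,"ty":-0.024,"tz":0,"yaw":0},{"tx":0,"ty":-0.024,"tz":0,"yaw":0},{"tx":0,"ty":-0.024,"tz":0,"yaw":0}]'
python3 - <<'E'
from h import *
s=arm.state();cv2.imwrite('pics/s4.png',cv2.resize(arm.get_image('side')[150:290,240:420],None,fx=4,fy=4,interpolation=2))
E
```

```text
t: 8.2
tcp_pos: [0.5587, -0.111, 0.0769]
eef_rot: [-1.567, -0.127, 0.126]
wrist_force: [1.4, -0.2, 0.1]
gripper_width: 0.0088
t: 9.2
tcp_pos: [0.5584, -0.111, 0.1003]
eef_rot: [-1.567, -0.126, 0.126]
wrist_force: [-0.4, 0.6, -3.6]
gripper_width: 0.0085
```

View pics/s4.png

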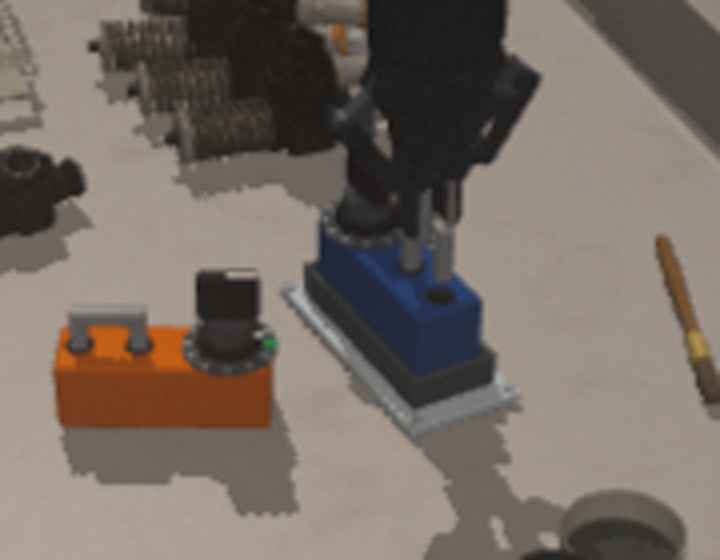

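The shackle legs are extended above the case, and the wrist now carries about 3.6 N, which is the lock's weight. Lifting on.

```bash
python3 -m pendant '[{"tx":0,"ty":-0.008,"tz":0,"yaw":0},{"tx":0,"ty":-0.02,"tz":0,"yaw":0},{"tx":0,"ty":-0.034,"tz":0,"yaw":0},{"tx":0,"ty":-0.05,"tz":0,"yaw":0},{"tx":0,"ty":-0.066,"tz":0,"yaw":0},{"tx":0,"ty":-0.082,"tz":0,"yaw":0},{"tx":0,"ty":-0.098,"tz":0,"yaw":0},{"tx":0,"ty":-0.112,"tz":0,"yaw":0},{"tx":0,"ty":-0.122,"tz":0,"yaw":0},{"tx":0,"ty":-0.128,"tz":0,"yaw":0},{"tx":0,"ty":-0.131,"tz":0,"yaw":0},{"tx":0,"ty":-0.131,"tz":0,"yaw":0}]'
python3 -m pendant '[{"tx":0,"ty":0,"tz":0,"yaw":0},{"tx":0,"ty":0,"tz":0,"yaw":0},{"tx":0,"ty":0,"tz":0,"yaw":0},{"tx":0,"ty":0,"tz":0,"yaw":0},{"tx":0,"ty":0,"tz":0,"yaw":0}]'
python3 - <<'E'
from h import *
s=arm.state();im=arm.get_image('side');c=cam('side');M=R.from_euler('z',9.3,degrees=True).as_matrix()
# predicted underside/top corner pixels if shackle open 22 mm and level
top=s['tcp_pos'][2]-.0626+.066+.008 # crown height
b=top-.066-.022;print('predicted underside',b)
o=np.array([s['tcp_pos'][0],s['tcp_pos'][1],0])-M@[0,-.031,0]
print(proj(c,[o+M@[x,-.062,0]+[0,0,b+z] for z in(0,.045) for x in(-.022,.022)]+[o+M@[-.022,.062,0]+[0,0,b]]).round(0).tolist())
cv2.imwrite('pics/s5.png',cv2.resize(im[100:270,240:440],None,fx=4,fy=3.5,interpolation=2)[:595])
E
```

```text
t: 10.45
tcp_pos: [0.5584, -0.1109, 0.2312]
eef_rot: [-1.567, -0.126, 0.127]
wrist_force: [-0.3, 0.2, -3.8]
gripper_width: 0.0085
t: 10.95
tcp_pos: [0.5584, -0.1109, 0.2311]
eef_rot: [-1.567, -0.126, 0.127]
wrist_force: [0.2, -0.4, -3.7]
gripper_width: 0.0082
predicted underside 0.15452892989425746
[[346.0, 197.0], [363.0, 192.0], [346.0, 179.0], [364.0, 174.0], [318.0, 172.0]]
```

View pics/s5.png

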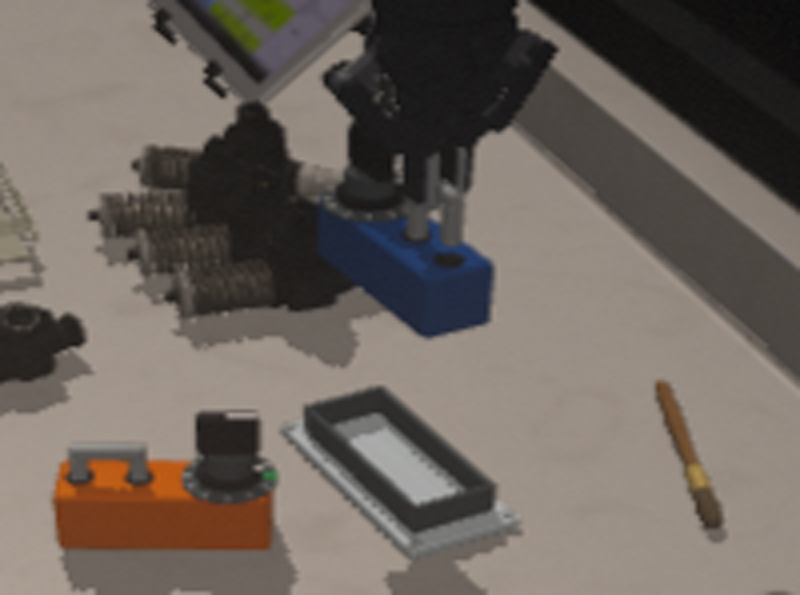

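The lock hangs level and clear of the empty cradle with the shackle open. The near lower corner is at (430,337), against a predicted (424,340) for fully open and level with the underside at 15.5 cm. Handing in.

```bash
python3 -c "
from bench import arm
print(arm.sign_off())"
```

```text
the job is handed in; nothing more can be done
None
```

I turned the dial of the blue lock in the cradle 90° clockwise to the green mark and let go. I then took the shackle bar from above, pulled it open and lifted the lock out. I handed the job in at about 11 s with the lock still held; no verdict came back.

**Dial:** the wrist picture after letting go showed the pointer in line with the green mark and the lock still seated.

**Shackle:** during the pull the wrist force stayed near zero through the first 14 mm of travel. It then settled at about 3.7 N, the lock's weight. In the last side picture the shackle legs are extended.

**Final pose:** the lock hangs level and clear of the empty cradle. Its near lower corner is within about 2 pixels of where it should be for a fully open, level lock with its underside about 15.5 cm up.

**Bystanders:** the arm stayed clear of the bystanders as planned. I did not measure their positions again at the end.

**Refused move:** one early move was refused because its rows lacked some keys, so nothing moved, and I sent it again. No other checks failed or disagreed.

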